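# Tighten the antenna coupling, first by hand, then with the spanner

### The arm

A 7-joint arm with a two-finger parallel gripper is mounted at the origin on the work surface. World frame = base frame: x ahead of the robot, y to its left, z up, the work surface at z = 0. Lengths are in mm, angles in rad, forces in N, time in s.
With the tool pointing down it reaches from about 425 to 1025 mm from the base axis. Payload 9.4 kg.
Tool frame: the origin (TCP) lies midway between the tips of the shut fingers; the grasp point (between the pads) lies 19 mm behind it; z points along the fingers, y is the direction in which the jaws open and shut (so a half turn about z gives the same grasp; the last joint's range is limited). The gripper opens to 85 mm and grips with 20 to 120 N. Pads are 22 mm wide; open, the fingers measure 114 mm over their backs; the gripper's body (76 mm by 85 mm) begins 54 mm behind the grasp point. The pads swing forward as they close: fully open they stand 13 mm farther back than shut.
Start: joints at [1.187, 0.599, -0.003, 1.599, 0.002, 0.943, -0.08], TCP at [218.946, -691.149, 206.975] pointing down, gripper open.
Joint ranges: [-2.57, 2.57], [-0.35, 1.97], [-1.29, 1.29], [0.11, 2.56], [-1.05, 4.19], [0.11, 1.86], [-2.63, 2.63]. Speed limits (rad/s): [2.22, 2.22, 3.01, 3.01, 3.14, 3.14, 3.14].

### API

Orientations are given as [roll, pitch, yaw] about the fixed x, y, z axes, in that order (R = Rz(yaw) Ry(pitch) Rx(roll)).
In Python, from workcell import status, imaging, order gives the robot as it stands. The module is installed in compiled form; this text tells all that it offers.
- The arm moves only by the tool step_arm, never from a script. Its argument "steps" is a list of rows, each a list of 4 numbers: the shift along the tool's x, y, z in mm, then the turn about the tool's z in rad. A call has 1 to 12 rows; each row shifts and turns the commanded pose from where the row before left it, along the tool's axes as they then stand; what a row does not reach is not made up. A row lasts 1/8 s, in which the tool goes at most 62.5 mm and 10.7 degrees, less where a joint would pass 70% of its speed; a pose out of reach is approached as far as the arm can. A call with a gripper value outside its range is refused whole. "claw" is the gripper's target within -1 to 1 (shut at 1, half-way at 0, fully open at -1), set as the call begins (left out, the last holds). The fingers move at their own pace and stop on an object; "newtons" is the grip in N (left out, the last holds). Time passes only in rows, so rows that do not move let the fingers close. It gives the time, the measured TCP pose, the force and the opening at its end, in the units of the state.
- status.get_state(): the state, without advancing time (a new reading comes with each control period).
- imaging.snapshot(name): name is "scene" or "top" or "wrist"; returns the picture (400x640x3 uint8, red, green, blue); there is no depth.
- imaging.camera_params(name): a dict with "camera_matrix" (3x3 intrinsics, pixels), "k1" (the pictures are not rectified: a ray, as slopes to the right and down, at radius r is drawn at 1 + k1 r^2 times it, then the intrinsics apply), "pose" (4x4, takes a point from camera to world coordinates); the wrist camera has in their place "T_tool_cam" (4x4, takes a point from camera to tool coordinates, whose origin is the TCP and whose axes are the flange's). Camera axes: x right, y down, z forward; pixel columns grow to the right and rows downward; lengths in mm; the calibration is good to about 2 mm. A picture is of the moment at which its call begins: read the wrist's pose just before it. camera_params takes no time and is no camera call.
- order.sign_off(): hands the job in, once; it reports no verdict.
The state is a dict: "t": time; "qpos": joint angles; "qd": joint speeds; "tau": joint torques, N m; "tcp_pos": TCP position; "eef_rot": TCP orientation; "force": force on the tool from outside, world axes, zero at the start; "wrist_torque": the same for the moment, N m; "width": opening from 0.0 (shut) to 1.0 (fully open).
Only numpy, scipy, OpenCV 4.12 (cv2) and the standard library are available. Lean on these libraries where they do the work, as an engineer would, in place of code of your own. Each camera call takes 0.05 s, during which the arm holds its last target. There are 200 camera calls.

### The job

One of the upright antenna joints on the bench has a spanner already fitted on its lower nut. On that joint, turn the upper hex coupling clockwise (seen from above) with the fingers until it stops; only then swing the spanner clockwise until it stops as well, and let go. Leave the hex coupling of the other joint as it is and do not knock the amber lamp.

Things in the scene. Friction and masses are not known exactly. Their poses are not given: they have to be found in the camera images.
- coupling_grip (a point): Centre of the steel hex coupling to turn, on its vertical axis, 74 mm above the bench; it stands on a fixed grey block 80 x 80 x 26 mm, spanner below it. Hex 32 mm across flats, 37 across corners, from 54 to 90 mm above the bench (brass tip to 95), 38 mm round skirt below to 48. The point turns with it: x is level and square to two flats (as are the directions 60 and 120 degrees off), z up.
- coupling (a joint): Angle of the coupling about its vertical axis, rad, growing clockwise seen from above: 0 loose, 1.3 the firm stop (tight); starts at 0.05 to 0.4. It does not rise or sink, turns against about 0.12 N m of friction and stays where it is left.
- spanner_handle (a point): Mid-thickness point of the spanner's handle, 120 mm from the coupling's axis, 37 mm above the bench. Flat steel bar 16 mm wide, 10 mm thick (32 to 42 mm above the bench, free below it), ring end round the brass lower nut of the same joint, far end 173 mm from the axis, pointing roughly to the robot. Site x points along the bar, inwards to the joint's axis; z up.
- spanner (a joint): Angle of the spanner about the coupling's axis, rad, growing clockwise seen from above: 0 loose, 0.9 the firm stop (tight); starts at 0 to 0.2. It moves only about this axis, independently of the coupling, against about 0.35 N m of friction (3 N at the handle point), and stays where it is left.
- spare_corner (a point): A corner of the other hex coupling, 18.5 mm from its vertical axis, 74 mm above the bench: the same kind of coupling on the same kind of block but with no spanner. Not to be turned. (A third block carries a round steel cap, no hex coupling.)
- lamp_center (a point): centre of the loose squat amber glass indicator lamp, 42 mm wide and 41 mm tall, 20 mm above the bench, standing behind the joints as seen from the robot. It is to be left alone.
Mind the look-alikes: they are no part of the job. Leave any red or turquoise look-alike of the part that bears coupling_grip alone.

How it is judged (in metres and radians):
On the way, in this order (a step that is already met when the one before it is completed fails the run):
1. the coupling above the spanner is turned clockwise to its stop, by hand, before the spanner is tightened (value of joint coupling above 1.12 rad), for 0.2 s.
2. then the spanner is swung clockwise to its stop (value of joint spanner above 0.72 rad), for 0.2 s.
At the end, for the whole second after the job is handed in: The coupling stands within 0.18 rad (10 degrees) of its stop (above 1.12 rad) and the spanner within 0.18 rad of its stop (above 0.72 rad), both at rest and released (value of joint coupling above 1.12 rad and value of joint spanner above 0.72 rad and velocity of joint coupling between -0.05 and 0.05 rad/s and velocity of joint spanner between -0.05 and 0.05 rad/s); the robot touches nothing.
It fails at once if the other joint's hex coupling is turned (its corner moves more than 6 mm, about 19 degrees) (distance of spare_corner from where it was at the start of the episode above 0.006 m).
It fails at once if the amber lamp is moved more than 20 mm (distance of lamp_center from where it was at the start of the episode above 0.02 m).
It also fails if it takes over 45 s, if anything falls off the work surface, if the arm or the gripper's body presses on something with over 40 N, if the wrist force passes 120 N, or if a joint passes its speed limit or range.

## Working session

There is one attempt and no reset: what is moved stays moved. The work goes in short steps, Python scripts to look and compute and a tool call to move; the robot and the scene stay as the last step left them, time stands still between calls to the robot, and variables do not carry over. Pictures are saved under pics/ and viewed, about 8 in all and at most 12, crops included, and the job is handed in when it is done.

Besides the shell and the picture viewer there is one more tool, called after ">>>" in YAML: its name, and indented under it one key for each argument. step_arm: Moves the arm, as the interface text tells. Its arguments: {"type":"object","properties":{"steps":{"type":"array","items":{"type":"array","items":{"type":"number"}}},"claw":{"type":"number"},"newtons":{"type":"number"}},"required":["steps"]}

```bash
mkdir -p pics
python3 - <<'E'
from workcell import status, imaging
import cv2, numpy as np
s=status.get_state(); print(s)
for n in("scene","top"):
    cv2.imwrite(f"pics/{n}0.png",imaging.snapshot(n)[:,:,::-1]); print(n,imaging.camera_params(n))
print(imaging.camera_params("wrist"))
E
```

```text
{'t': 0.0, 'qpos': array([ 1.18729337,  0.60014964, -0.00255532,  1.60009291,  0.00181181,
        0.94289823, -0.07979624]), 'qd': array([-7.35832548e-04, -9.50698527e-04,  2.26603977e-03, -5.61384229e-04,
        2.90548491e-04,  2.39850269e-04,  5.31931426e-05]), 'tau': array([ 1.20904446e-03, -7.76464891e+01,  1.56517737e+00, -2.58006853e+01,
        1.23272475e-02,  8.98997270e-03, -1.89124364e-05]), 'tcp_pos': array([ 218.79794075, -690.68379712,  206.11230055]), 'eef_rot': array([-3.14005343e+00,  1.44580078e-04,  3.06882190e-01]), 'force': array([ 0.42801009, -0.02950172,  0.10458335]), 'wrist_torque': array([ 0.02019922,  0.00065393, -0.02095493]), 'width': 0.99977396821183}
scene {'camera_matrix': array([[399.94235099,   0.        , 323.30763903],
       [  0.        , 399.94235099, 198.36297341],
       [  0.        ,   0.        ,   1.        ]]), 'k1': -0.07685391320665301, 'pose': array([[ 4.24227005e-01,  5.78335349e-01, -6.96821119e-01,
         1.15890852e+03],
       [ 9.05530919e-01, -2.76639194e-01,  3.21690085e-01,
        -3.79158786e+02],
       [-6.72328507e-0
[... 562 characters left out ...]
97777314e-01, -9.80231659e-01,
         1.25774644e+03],
       [ 0.00000000e+00,  0.00000000e+00,  0.00000000e+00,
         1.00000000e+00]])}
{'camera_matrix': array([[348.43077144,   0.        , 324.00187698],
       [  0.        , 348.43077144, 206.83955845],
       [  0.        ,   0.        ,   1.        ]]), 'k1': -0.07674163953667766, 'T_tool_cam': array([[ 2.09883433e-04, -9.46091192e-01, -3.23900311e-01,
         8.37638748e+01],
       [ 9.99999968e-01,  1.53136953e-04,  2.00684909e-04,
         9.28927296e-01],
       [-1.40265118e-04, -3.23900343e-01,  9.46091194e-01,
        -1.68085128e+02],
       [ 0.00000000e+00,  0.00000000e+00,  0.00000000e+00,
         1.00000000e+00]])}
```

View pics/top0.png

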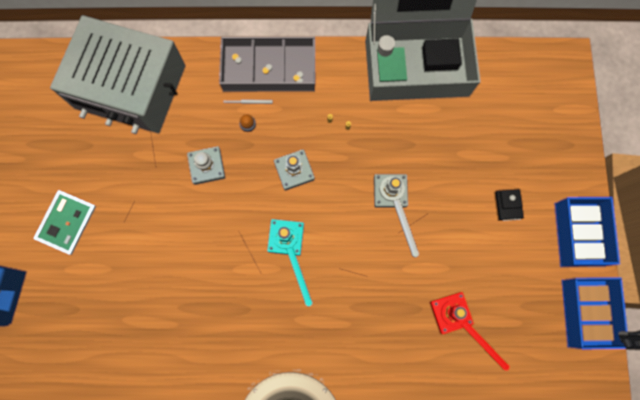

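View pics/scene0.png

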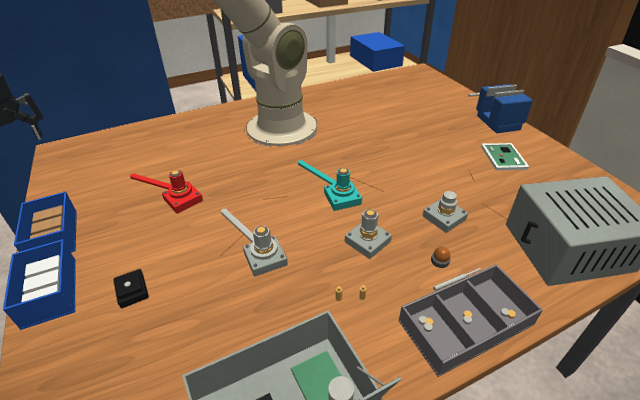

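```bash
cat > h.py <<'E'
import numpy as np, cv2
from scipy.spatial.transform import Rotation as R
from workcell import status, imaging
def par(n, st=None):
    p=imaging.camera_params(n)
    if n!="wrist": return p["camera_matrix"],p["k1"],p["pose"]
    T=np.eye(4); T[:3,:3]=R.from_euler("xyz",st["eef_rot"]).as_matrix(); T[:3,3]=st["tcp_pos"]
    return p["camera_matrix"],p["k1"],T@p["T_tool_cam"]
def at(P,uv,z):
    K,k,T=P; d=np.array([k,0,0,0.])
    x=cv2.undistortPoints(np.array([[uv]],float),K,d)[0,0]
    v=T[:3,:3]@[x[0],x[1],1]; o=T[:3,3]
    return o+v*(z-o[2])/v[2]
def proj(P,X):
    K,k,T=P; I=np.linalg.inv(T)
    return cv2.projectPoints(np.array(X,float).reshape(-1,3),cv2.Rodrigues(I[:3,:3])[0],I[:3,3],K,np.array([k,0,0,0.]))[0][:,0]
E
python3 - <<'E'
from h import *
t=par("top"); s=par("scene")
print("tip",at(t,(396,183),95),at(s,(263,227),95))
print("end",at(t,(416,253),37),at(s,(224,211),37))
print("spare",at(t,(293,159),95),"lamp",at(t,(247,122),25),"teal",at(t,(285,233),95),"red",at(t,(459,313),95))
E
```

```text
tip [ 547.15123552 -245.47802212   95.        ] [ 541.689273   -237.60113013   95.        ]
end [ 391.76868608 -296.55977615   37.        ] [ 385.69434292 -293.42908372   37.        ]
spare [605.00191197  -8.03321503  95.        ] lamp [722.38314794 110.16684405  25.        ] teal [431.59865353   9.11751842  95.        ] red [ 252.6151681  -374.69672917   95.        ]
```

>>> step_arm:
  steps:
    - [44.6,-33,0,0]
    - [44.6,-33,0,0]
    - [44.6,-33,0,0]
    - [44.6,-33,0,0]
    - [44.6,-33,0,0]
    - [44.6,-33,0,0]
    - [44.6,-33,0,0]
    - [44.6,-33,0,0]
    - [44.6,-33,0,0]
    - [44.6,-33,0,0]
    - [0,0,0,0]
    - [0,0,0,0]
  claw: -1

```text
t: 1.6
tcp_pos: [544.0, -242.1, 206.6]
eef_rot: [-3.142, 0.001, 0.307]
force: [-0.3, -0.0, 0.4]
width: 1.001
```

Run:
```python
from h import *
s=status.get_state(); print(s["t"],s["tcp_pos"],s["eef_rot"],s["qpos"])
im=imaging.snapshot("wrist"); cv2.imwrite("pics/w1.png",im[:,:,::-1])
P=par("wrist",s); print(proj(P,[[545,-242,95],[545,-242,90],[s["tcp_pos"][0],s["tcp_pos"][1],90]]))
```

```text
1.6 [ 543.98371066 -242.11800411  206.6373418 ] [-3.14156194e+00  1.04557130e-03  3.07170685e-01] [ 0.34835977  0.44425104 -0.03580087  1.90274479  0.02235261  0.79583747
 -0.96324896]
[[323.05835646 191.99811567]
 [323.07280716 190.32462451]
 [322.84463962 191.45864623]]
```

View pics/w1.png

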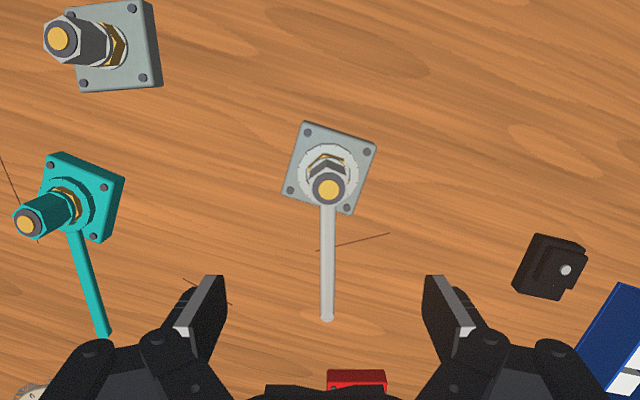

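Run:
```python
from h import *
im=cv2.imread("pics/w1.png"); c=im[140:220,285:375]
cv2.imwrite("pics/c1.png",cv2.resize(c,None,fx=7,fy=7,interpolation=cv2.INTER_CUBIC))
```

```text
(no output)
```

View pics/c1.png

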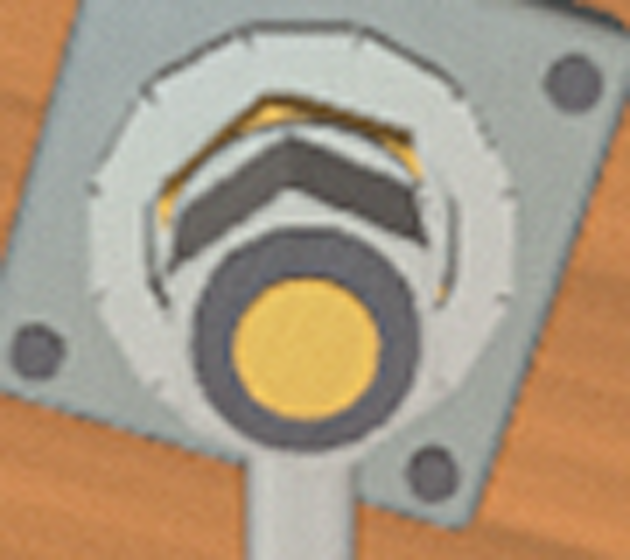

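```bash
cat >> h.py <<'E'
def hexfit(P,pts):   # pts: (u,v,z)
    W=np.array([at(P,p[:2],p[2])[:2] for p in pts]); print(W.round(1))
    from scipy.optimize import least_squares
    best=None
    f=lambda q:np.concatenate([(W[i]-q[:2])-18.5*np.array([np.cos(a),np.sin(a)]) for i in range(len(W)) for a in [q[2]+np.round((np.arctan2(*(W[i]-q[:2])[::-1])-q[2])/(np.pi/3))*np.pi/3]])
    for a0 in np.arange(0,1.05,.1):
        r=least_squares(f,[*q0,a0]); best=r if best is None or r.cost<best.cost else best
    return best.x,best.cost
q0=(545,-242)
E
python3 - <<'E'
import h; from h import *
P=par("wrist",status.get_state())
c=lambda x,y,z:(285+(x-3)/7,140+(y-3)/7,z)
tip=at(P,c(306,349,95)[:2],95); print("tip",tip)
h.q0=tuple(tip[:2])
print(hexfit(P,[c(170,272,90),c(290,187,90),c(428,243,90)]))
print(hexfit(P,[c(185,205,54),c(292,135,54),c(415,187,54)]))
print("spanner", at(P,(328,317),42))
E
```

```text
tip [ 548.01232341 -246.3265503    95.        ]
[[ 550.9 -228.3]
 [ 565.2 -238.9]
 [ 563.6 -256.7]]
(array([ 5.48640166e+02, -2.46364279e+02,  4.21649391e-01]), np.float64(0.3189019298767645))
[[ 551.1 -228.8]
 [ 564.5 -239.6]
 [ 562.8 -257.4]]
(array([ 5.48068369e+02, -2.46639578e+02,  3.90154430e-01]), np.float64(0.6548071867683966))
spanner [ 389.36969946 -297.4571733    42.        ]
```

>>> step_arm:
  steps:
    - [2.7,5.4,0,-0.1]
    - [0,0,25,0]
    - [0,0,25,0]
    - [0,0,25,0]
    - [0,0,25,0]
    - [0,0,25,0]
    - [0,0,25,0]
    - [0,0,0,0]
    - [0,0,0,0]

```text
t: 2.78
tcp_pos: [548.5, -247.3, 57.7]
eef_rot: [3.141, -0.0, 0.405]
force: [0.0, -0.2, -0.0]
width: 1.001
```

Run:
```python
import h; from h import *
s=status.get_state(); print(s["tcp_pos"],s["eef_rot"],s["force"],s["qpos"][6])
im=imaging.snapshot("wrist"); c=im[100:400,120:520]
P=par("wrist",s)
cv2.imwrite("pics/w2.png",cv2.resize(c,None,fx=2,fy=2,interpolation=cv2.INTER_CUBIC)[:,:,::-1])
print(proj(P,[[548.2,-246.4,95]]))
```

```text
[ 548.4756926  -247.32876787   57.67808986] [ 3.14096876e+00 -1.37270225e-04  4.05216683e-01] [ 0.02737556 -0.20477906 -0.03847099] -0.9004370397840604
[[319.55654559 291.24966345]]
```

View pics/w2.png

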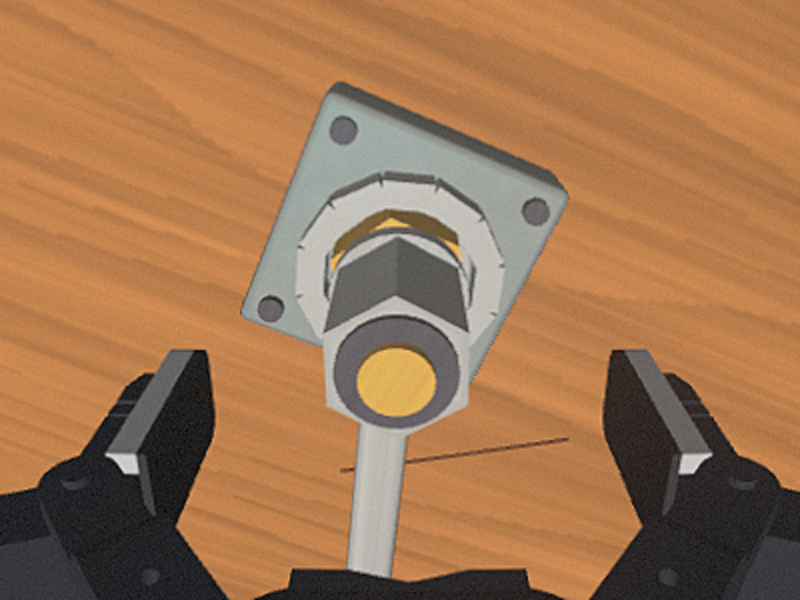

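>>> step_arm:
  steps:
    - [0,0,0,0]
    - [0,0,0,0]
    - [0,0,0,0]
    - [0,0,0,0]
    - [0,0,0,0]
    - [0,0,0,0]
    - [0,0,0,0]
    - [0,0,0,0]
  claw: 1
  newtons: 50

```text
t: 3.82
tcp_pos: [548.1, -244.7, 57.6]
eef_rot: [-3.14, 0.001, 0.408]
force: [-3.9, 5.9, 9.9]
width: 0.357
```

>>> step_arm:
  steps:
    - [0,-2.5,0,0.05]
    - [0,0,0,0]
    - [0,0,0,0]

```text
t: 4.2
tcp_pos: [548.1, -244.6, 57.7]
eef_rot: [3.14, -0.001, 0.357]
force: [-0.8, -1.6, 8.0]
width: 0.357
```

```bash
cat > s.py <<'E'
from workcell import status
s=status.get_state(); print(round(s["t"],2),s["tcp_pos"].round(1),s["eef_rot"].round(3),s["force"].round(1),s["wrist_torque"].round(2),s["qpos"][6].round(2),s["width"])
E
python3 s.py
```

```text
4.2 [ 548.1 -244.6   57.7] [ 3.14e+00 -1.00e-03  3.57e-01] [-0.8 -1.6  8. ] [-0.36  0.24 -0.13] -0.94 0.35705150905173144
```

Centred and turning (−0.13 N·m friction). Continue.

>>> step_arm:
  steps:
    - [0,0,0,0.1]
    - [0,0,0,0.1]
    - [0,0,0,0.1]
    - [0,0,0,0.1]
    - [0,0,0,0.1]
    - [0,0,0,0.1]
    - [0,0,0,0.1]
    - [0,0,0,0]
    - [0,0,0,0]

```text
t: 5.32
tcp_pos: [548.1, -244.5, 57.7]
eef_rot: [3.141, -0.001, -0.343]
force: [-0.1, -0.7, 7.0]
width: 0.353
```

```bash
python3 s.py
```

```text
5.33 [ 548.1 -244.5   57.7] [ 3.141e+00 -1.000e-03 -3.430e-01] [-0.1 -0.7  7. ] [-0.3   0.33 -0.13] -1.4 0.35312603371583456
```

>>> step_arm:
  steps:
    - [0,0,0,0.08]
    - [0,0,0,0.08]
    - [0,0,0,0.06]
    - [0,0,0,0]
    - [0,0,0,0]

```text
t: 5.95
tcp_pos: [548.1, -244.5, 57.7]
eef_rot: [3.142, -0.001, -0.563]
force: [-1.5, -1.8, 8.2]
width: 0.355
```

```bash
python3 s.py
```

```text
5.95 [ 548.1 -244.5   57.7] [ 3.142e+00 -1.000e-03 -5.630e-01] [-1.5 -1.8  8.2] [-0.23  0.26 -0.11] -1.54 0.35450392325845936
```

>>> step_arm:
  steps:
    - [0,0,0,0.05]
    - [0,0,0,0.05]
    - [0,0,0,0.05]
    - [0,0,0,0]
    - [0,0,0,0]

```text
t: 6.58
tcp_pos: [548.1, -244.5, 57.7]
eef_rot: [-3.141, -0.001, -0.713]
force: [-1.4, -1.4, 7.5]
width: 0.356
```

```bash
python3 s.py
```

```text
6.58 [ 548.1 -244.5   57.7] [-3.141e+00 -1.000e-03 -7.130e-01] [-1.4 -1.4  7.5] [-0.23  0.3  -0.14] -1.64 0.35622940177579454
```

>>> step_arm:
  steps:
    - [0,0,0,0.05]
    - [0,0,0,0.05]
    - [0,0,0,0.04]
    - [0,0,0,0]
    - [0,0,0,0]

```text
t: 7.2
tcp_pos: [548.6, -244.9, 57.7]
eef_rot: [3.142, -0.003, -0.849]
force: [-0.6, -2.9, 7.1]
width: 0.358
```

```bash
python3 s.py
```

```text
7.2 [ 548.6 -244.9   57.7] [ 3.142e+00 -3.000e-03 -8.490e-01] [-0.6 -2.9  7.1] [-0.69  0.06  1.23] -1.73 0.3582632061857578
```

>>> step_arm:
  steps:
    - [0,0,0,-0.03]
    - [0,0,0,0]
    - [0,0,0,0]

```text
t: 7.58
tcp_pos: [548.5, -244.9, 57.7]
eef_rot: [-3.141, -0.002, -0.822]
force: [0.1, -3.1, 6.5]
width: 0.355
```

>>> step_arm:
  steps:
    - [0,0,0,0]
    - [0,0,0,0]
    - [0,0,0,0]
    - [0,0,0,0]
    - [0,0,0,0]
    - [0,0,0,0]
    - [0,0,-30,0]
    - [0,0,-40,0]
    - [0,0,-40,0]
    - [0,0,0,0]
    - [0,0,0,0]
  claw: -1

```text
t: 8.95
tcp_pos: [547.5, -243.5, 166.7]
eef_rot: [-3.141, 0.0, -0.823]
force: [-0.5, 0.5, -0.4]
width: 0.997
```

```bash
python3 s.py
python3 - <<'E'
import h; from h import *
s=status.get_state(); P=par("wrist",s)
im=imaging.snapshot("wrist")
u=proj(P,[[548.2,-246.4,75]])[0].astype(int); x0,y0=u[0]-50,u[1]-40; print(x0,y0)
cv2.imwrite("pics/c3.png",cv2.resize(im[y0:y0+80,x0:x0+100],None,fx=7,fy=7,interpolation=cv2.INTER_CUBIC)[:,:,::-1])
cv2.imwrite("pics/w3.png",im[:,:,::-1])
E
```

```text
8.95 [ 547.5 -243.5  166.7] [-3.141  0.    -0.823] [-0.5  0.5 -0.4] [-0.   -0.   -0.02] -1.78 0.9971086422826754
275 158
```

View pics/c3.png

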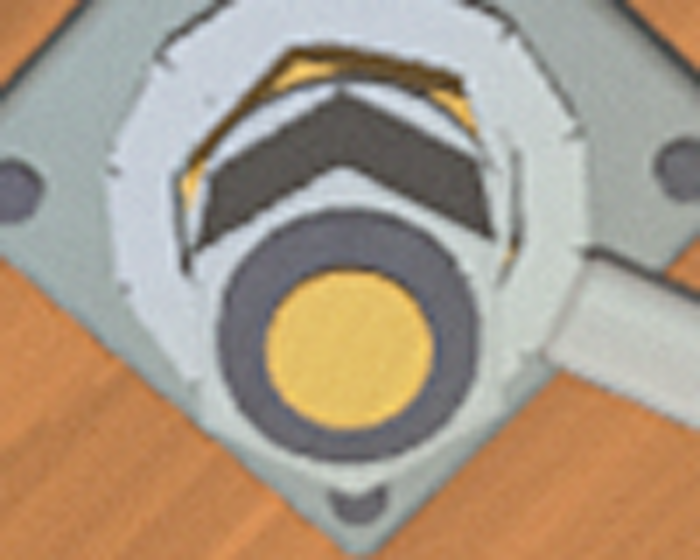

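>>> step_arm:
  steps:
    - [0,0,0,-0.162]
    - [0,0,0,-0.162]
    - [0,0,0,-0.162]
    - [0,0,0,-0.162]
    - [0,0,0,-0.162]
    - [0,0,0,-0.162]
    - [0,0,0,-0.162]
    - [-40,0.6,0,0]
    - [-40,0.6,0,0]
    - [-40,0.6,0,0]
    - [0,0,0,0]
    - [0,0,0,0]

```text
t: 10.5
tcp_pos: [434.4, -282.1, 166.4]
eef_rot: [-3.141, 0.0, 0.311]
force: [-0.0, 1.0, 0.1]
width: 0.999
```

```bash
python3 s.py
python3 - <<'E'
import h; from h import *
s=status.get_state(); P=par("wrist",s)
im=imaging.snapshot("wrist")
cv2.imwrite("pics/w4.png",im[:,:,::-1])
print(proj(P,[[548.1,-245.5,95],[433.9,-281.9,42],[383,-298,42]]))
E
```

```text
10.5 [ 434.4 -282.1  166.4] [-3.141  0.     0.311] [-0.   1.   0.1] [ 0.01 -0.04  0.05] -0.76 0.9985155638602423
[[322.47312524  30.07212102]
 [322.59796996 189.49185456]
 [322.40541834 245.16445808]]
```

View pics/w4.png

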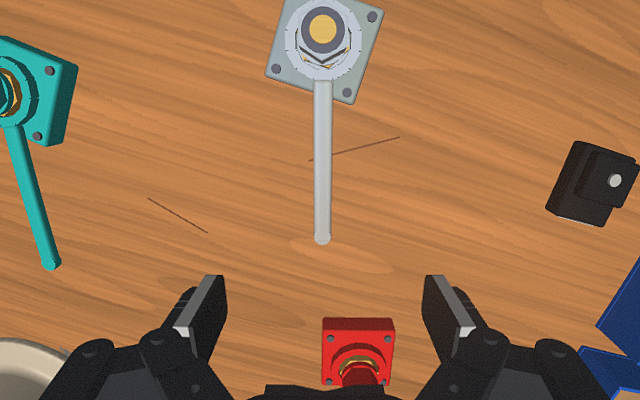

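>>> step_arm:
  steps:
    - [0,0,30,0]
    - [0,0,30,0]
    - [0,0,30,0]
    - [0,0,30,0]
    - [0,0,31,0]
    - [0,0,0,0]
    - [0,0,0,0]

```text
t: 11.42
tcp_pos: [434.6, -282.1, 16.3]
eef_rot: [-3.142, -0.0, 0.312]
force: [0.8, -0.3, -0.1]
width: 0.998
```

>>> step_arm:
  steps:
    - [0,0,0,0]
    - [0,0,0,0]
    - [0,0,0,0]
    - [0,0,0,0]
    - [0,0,0,0]
    - [0,0,0,0]
    - [0,0,0,0]
    - [0,0,0,0]
  claw: 1
  newtons: 25

```text
t: 12.42
tcp_pos: [434.0, -282.2, 16.3]
eef_rot: [3.142, -0.0, 0.311]
force: [-0.3, 0.7, 5.3]
width: 0.166
```

```bash
python3 s.py
```

```text
12.43 [ 434.  -282.2   16.3] [ 3.142 -0.     0.311] [-0.3  0.7  5.3] [0.23 0.16 0.03] -0.76 0.16603926754225307
```

>>> step_arm:
  steps:
    - [0.3,-8.4,0,0.07]
    - [0.3,-8.4,0,0.07]
    - [0.3,-8.4,0,0.07]
    - [0.3,-8.4,0,0.07]
    - [0.3,-8.4,0,0.07]
    - [0.3,-8.4,0,0.07]
    - [0.3,-8.4,0,0.07]
    - [0,0,0,0]
    - [0,0,0,0]

```text
t: 13.55
tcp_pos: [429.8, -223.4, 16.3]
eef_rot: [-3.141, 0.001, -0.179]
force: [-1.7, 2.5, 8.6]
width: 0.166
```

```bash
python3 s.py
```

```text
13.55 [ 429.8 -223.4   16.3] [-3.141e+00  1.000e-03 -1.790e-01] [-1.7  2.5  8.6] [ 0.62  0.28 -0.02] -1.09 0.16568713504641489
```

>>> step_arm:
  steps:
    - [0.2,-6,0,0.05]
    - [0.2,-6,0,0.05]
    - [0.2,-6,0,0.05]
    - [0.2,-6,0,0.05]
    - [0,0,0,0]
    - [0,0,0,0]

```text
t: 14.3
tcp_pos: [436.3, -200.5, 16.2]
eef_rot: [-3.141, 0.001, -0.379]
force: [-2.1, 2.1, 8.2]
width: 0.166
```

```bash
python3 s.py
```

```text
14.3 [ 436.3 -200.5   16.2] [-3.141e+00  1.000e-03 -3.790e-01] [-2.1  2.1  8.2] [0.45 0.43 0.01] -1.22 0.1662537293502125
```

>>> step_arm:
  steps:
    - [0.1,-4.8,0,0.04]
    - [0.1,-4.8,0,0.04]
    - [0,0,0,0]
    - [0,0,0,0]

```text
t: 14.8
tcp_pos: [440.1, -191.9, 16.2]
eef_rot: [-3.141, 0.001, -0.459]
force: [-1.9, 1.5, 8.0]
width: 0.166
```

```bash
python3 s.py
```

```text
14.8 [ 440.1 -191.9   16.2] [-3.141e+00  1.000e-03 -4.590e-01] [-1.9  1.5  8. ] [0.34 0.5  0.03] -1.28 0.16639240838454797
```

>>> step_arm:
  steps:
    - [0.1,-4.8,0,0.04]
    - [0.1,-4.8,0,0.04]
    - [0,0,0,0]
    - [0,0,0,0]

```text
t: 15.3
tcp_pos: [441.0, -191.3, 16.2]
eef_rot: [3.133, -0.002, -0.548]
force: [-16.4, -27.4, 6.7]
width: 0.165
```

```bash
python3 s.py
```

```text
15.3 [ 441.  -191.3   16.2] [ 3.133e+00 -2.000e-03 -5.480e-01] [-16.4 -27.4   6.7] [-6.08  3.78  0.27] -1.33 0.16512059129866116
```

>>> step_arm:
  steps:
    - [0,7,0,-0.07]
    - [0,0,0,0]
    - [0,0,0,0]

```text
t: 15.68
tcp_pos: [440.6, -191.9, 16.2]
eef_rot: [3.14, -0.0, -0.472]
force: [-4.5, -6.3, 5.0]
width: 0.171
```

>>> step_arm:
  steps:
    - [0,0,0,0]
    - [0,0,0,0]
    - [0,0,0,0]
    - [0,0,0,0]
    - [0,0,0,0]
    - [0,0,0,0]
    - [0,0,-40,0]
    - [0,0,-50,0]
    - [0,0,-60,0]
    - [0,0,0,0]
    - [0,0,0,0]
  claw: -1

```text
t: 17.05
tcp_pos: [441.8, -189.5, 165.9]
eef_rot: [-3.141, -0.0, -0.468]
force: [0.2, 0.2, -0.6]
width: 0.997
```

```bash
python3 s.py
python3 - <<'E'
import h; from h import *
s=status.get_state(); P=par("wrist",s)
im=imaging.snapshot("wrist")
cv2.imwrite("pics/w5.png",im[:,:,::-1])
for a in (2.60,2.66,2.72): print(a,proj(P,[[548.1+165*np.cos(a),-245.5+165*np.sin(a),42]]))
E
```

```text
17.05 [ 441.8 -189.5  165.9] [-3.141 -0.    -0.468] [ 0.2  0.2 -0.6] [ 0.   -0.03 -0.03] -1.42 0.9972278921466395
2.6 [[312.43853726 236.79166167]]
2.66 [[323.26800886 237.22520422]]
2.72 [[334.10308719 237.05806403]]
```

View pics/w5.png

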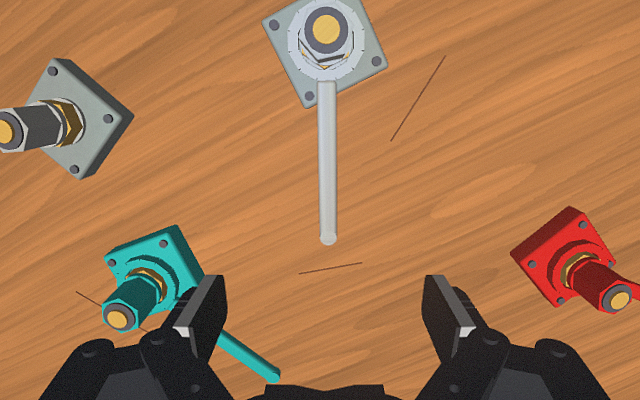

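```bash
python3 -c "
from workcell import order; print(order.sign_off())"; python3 s.py
```

```text
the job is handed in; nothing more can be done
None
the job is handed in; nothing more can be done
```

I turned the coupling and then the spanner clockwise to their stops, in that order, and handed the job in. It took about 17 s of robot time, well under the 45 s limit.

- **Coupling:** I gripped the hex on its flats and turned it about 1.23 rad, until the wrist moment jumped from about -0.13 to 1.2 N m. A close picture after release showed the flats still where the fingers had left them.
- **Spanner:** I gripped the handle 120 mm from the axis and swung it along its arc until the force rose to about 32 N, then eased off and released. The last picture puts the bar about 0.77 rad clockwise of where it started, so it reads above 0.72 even if it began at 0.
- **Clear of everything:** At the end the gripper was open, 166 mm above the bench, with less than 1 N on the wrist. The arm never went near the other joint's coupling or the lamp.

Two things I did not settle:

- **Axis position:** The camera estimate of the joint's axis and the position the grip settled at differed by about 2 mm. The arm's give absorbed this.
- **Friction readings:** The force and moment readings while turning freely did not clearly show the expected friction. I judged both stops from the sudden jump and from the pictures.

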